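Close the stone bench's dust port with its sprung cap

ROBOT

A 6-joint arm with a two-finger parallel gripper is mounted at the origin on the work surface. World frame = base frame: x ahead of the robot, y to its left, z up, the work surface at z = 0. Lengths are in m, angles in rad, forces in N, time in s.
With the tool pointing down it reaches from about 0.375 to 0.975 m from the base axis. Payload 3.8 kg.
Tool frame: the origin (TCP) lies between the finger pads; the fingertips stand 22 mm ahead of it and the grasp point (between the pads) lies 3 mm ahead of it (bot.tip_extent is the distance from the TCP to the fingertips, in m); z points along the fingers, y is the direction in which the jaws open and shut (so a half turn about z gives the same grasp; the last joint's range is limited). The gripper opens to 85 mm and grips with 20 to 120 N. Pads are 22 mm wide; open, the fingers measure 114 mm over their backs; the gripper's body (76 mm by 85 mm) begins 54 mm behind the grasp point. The pads swing forward as they close: fully open they stand 13 mm farther back than shut.
Start: joints at [-1.302, 0.264, 1.604, -0, 1.274, -0.037], TCP at [0.203, -0.644, 0.253] pointing down, gripper open.
Joint ranges: [-2.63, 2.63], [-0.94, 2.18], [0.31, 2.57], [-1.31, 4.45], [0, 2.66], [-2.55, 2.55]. Speed limits (rad/s): [2.57, 2.57, 3.14, 3.14, 3.14, 3.14].

INTERFACE

Orientations are given as a unit quaternion [x, y, z, w].
In Python, from rig import bot gives the robot as it stands.
- The arm moves only by the shell command python3 -m pendant 'ROWS'. ROWS is JSON, a list of rows, each a list of 3 entries, a list of its own where there are three numbers: the shift along the world's x, y, z in cm, then the turn about the world's z in rad, then the opening in per cent of the stroke, from 0 (shut) to 100 (fully open). A call has exactly 5 rows; each row shifts and turns the pose as measured when the row begins; what a row does not reach is not made up. A row lasts 1/12 s, in which the tool goes at most 41.7 mm and 7.16 degrees, less where a joint would pass 70% of its speed; a pose out of reach is approached as far as the arm can. A call is refused whole if a number of a shift passes 4.17 or a number of a turn 0.125, either way. A call with a gripper value outside its range is refused whole. The fingers move at their own pace and stop on an object; the grip force is fixed at half the most. Time passes only in rows, so rows that do not move let the fingers close, or fill a call up. It gives the time, the measured TCP pose, the force and the opening at its end, in the units of the state.
- bot.state(): the state, without advancing time (a new reading comes with each control period).
- bot.read_camera(name): name is "side" or "top" or "wrist"; returns the picture (480x640x3 uint8, blue, green, red); there is no depth.
- bot.camera_params(name): a dict with "fx", "fy", "cx", "cy" (pixels), "rvec" (rotation vector, rad) and "tvec" (3), from world to camera coordinates, as OpenCV has them. Camera axes: x right, y down, z forward; pixel columns grow to the right and rows downward; lengths in m; the calibration is good to about 2 mm. The wrist camera is an equidistant fisheye: a pixel r from the principal point sees the ray r / f radians off the axis. A picture is of the moment at which its call begins: read the wrist's pose just before it. camera_params takes no time and is no camera call; for the wrist camera it gives the pose at the moment of the call.
- bot.finish_job(): hands the job in, once; it reports no verdict.
The state is a dict: "time": time; "joints": joint angles; "qd": joint speeds; "joint_efforts": joint torques, N m; "position": TCP position; "orientation": TCP orientation; "contact_force": force on the tool from outside, world axes, zero at the start; "torque": the same for the moment, N m; "width": finger opening in m.
Only numpy, scipy, OpenCV 4.12 (cv2) and the standard library are available. Lean on these libraries where they do the work, as an engineer would, in place of code of your own. Each camera call takes 0.05 s, during which the arm holds its last target. There are 200 camera calls.

TASK

Close the dust-extraction port on the stone-splitting bench with its sprung orange cap: pinch the cap's two yellow tabs fully together, lift it, feel for the off-centre mouth of the port, push the cap in until it squashes the rubber seal, then let go so that the tabs spring out under the metal rim and lock it level. Press gently, never harder than 25 N on the port, and do not shift the loose stone, the hammer or the white tub.

Things in the scene. Friction and masses are not known exactly. Their poses are not given: they have to be found in the camera images.
- port: Fixed round teal housing on the bench: base 140 mm across and 10 mm thick, stub 112 mm across up to 45 mm high. Origin on its axis at bench level, z up. On it is clamped an aluminium collar, 86 mm across, with an open mouth at the top. The collar is eccentric: the mouth's centre always lies 5 mm from the housing's axis, in a horizontal direction that differs each time, is not measured and has nothing to do with this yaw.
- port_rim (a point): Point on the housing's axis (so 5 mm from the mouth's centre) at the height of the collar's flat rim, 70 mm above the bench. The mouth is 62 mm in diameter. A black rubber seal ring, 37 to 41 mm from the mouth's centre, stands 4 mm above the rim; it begins to yield at about 3 N and is squashed flush at about 6 N.
- port_lip (a point): Point on the housing's axis at the underside of the mouth's square inward lip, 65 mm above the bench (the lip is 5 mm thick). Beneath it the bore is 74 mm wide, down to a dark screen 45 mm above the bench.
- cap: Loose orange cap, about 0.1 kg, standing upright on its nose. Origin at the centre of the nose's underside, z up. Nose 59 mm in diameter, 14 mm long, bottom edge chamfered 1.5 mm; flange above it 82 mm in diameter, 4 mm thick. With free teeth it cannot enter the mouth. Locked, the seal holds its teeth up against the lip and this origin is about 58.5 mm above the bench.
- cap_flange (a point): Centre of the flange's upper face, 18 mm above the cap's origin. From it two yellow tabs rise 30 mm, at the cap's +y and -y sides, each 24 mm wide (along the cap's x) and 5 mm thick; 52 mm over their outer faces when free, 40 mm when fully pinched.
- tab_left (a joint): Slide of the tab at the cap's +y side towards the centre: 0 m sprung out, 0.006 m fully pinched (hard stop); about 5 N at 0, 10 N at the stop. It carries a square black tooth, 16 mm wide, 3.5 to 6.5 mm above the cap's origin, reaching 35 mm from the cap's axis when free, 29 mm when pinched. With the flange on the rim the tooth is 2.5 mm below the lip.
- tab_right (a joint): The same for the tab and tooth at the cap's -y side.
- stone: loose piece of pale marble, 50 x 40 x 18 mm, origin at the centre of its underside; leave alone
- hammer: loose hammer, about 280 mm long, lying crosswise (along y) on the bench beyond the work; leave alone
- tub: loose open white tub of stone chips, 130 x 100 x 70 mm, beyond the work, origin under its centre; leave alone
Not all that is in view belongs to the job. What is meant by the cap is not pink, purple or turquoise, and is the smaller of those in its own colour.

How it is judged:
On the way, in this order (a step that is already met when the one before it is completed fails the run):
1. the cap is off the bench with both tabs pinched in by more than 4.5 mm (height (world z) of cap above 0.02 m and value of joint each of tab_left, tab_right above 0.0045 m), for 0.2 s.
2. the nose is at least 4 mm inside the mouth, tabs still pinched (z of cap in the frame of port below 0.066 m and horizontal distance between cap and port below 0.009 m and value of joint each of tab_left, tab_right above 0.0045 m), for 0.1 s.
At the end, for the whole second after the job is handed in: the cap sits in the mouth, its origin less than 59.4 mm above the port's foot and within 9 mm of the housing's axis, level within 0.06 rad, both tabs sprung out to within 2 mm of free (teeth under the lip), at rest and released (z of cap in the frame of port below 0.0594 m and horizontal distance between cap and port below 0.009 m and angle between cap's own z axis and vertical below 0.06 rad and value of joint each of tab_left, tab_right below 0.002 m and linear speed of cap below 0.01 m/s); the robot touches nothing.
It fails at once if the cap is pressed on the port with more than 25 N (contact force between cap and port above 25 N).
It fails at once if the stone is shifted by more than 15 mm (distance of stone from where it was at the start of the episode above 0.015 m).
It fails at once if the hammer is shifted by more than 15 mm (distance of hammer from where it was at the start of the episode above 0.015 m).
It fails at once if the tub is shifted by more than 15 mm (distance of tub from where it was at the start of the episode above 0.015 m).
It also fails if it takes over 61 s, if anything falls off the work surface, if the arm or the gripper's body presses on something with over 40 N, if the wrist force passes 120 N, or if a joint passes its speed limit or range.

## Working session

There is one attempt and no reset: what is moved stays moved. The work goes in short steps, Python scripts to look and compute and a shell command to move; the robot and the scene stay as the last step left them, time stands still between calls to the robot, and variables do not carry over. Pictures are saved under pics/ and viewed, about 8 in all and at most 12, crops included, and the job is handed in when it is done.

```bash
ls; mkdir -p pics; python3 - <<'E'
from rig import bot
import cv2
for n in ("top","side"):
    cv2.imwrite(f"pics/{n}0.png",bot.read_camera(n)); print(n,bot.camera_params(n))
s=bot.state(); print(s)
E
```

```text
pics
top {'fx': 600.9890167746632, 'fy': 600.9890167746632, 'cx': 329.3931285682015, 'cy': 248.7029663154029, 'rvec': array([ 2.20489541, -2.1811332 ,  0.06962184]), 'tvec': array([-0.06603904,  0.58801997,  1.07053688])}
side {'fx': 456.8968550172622, 'fy': 456.8968550172622, 'cx': 327.57081254725625, 'cy': 238.89757092595963, 'rvec': array([ 2.10418892, -0.46375907,  0.27057075]), 'tvec': array([-0.53769458,  0.16973376,  0.72528657])}
{'time': 0.1, 'joints': array([-1.30194340e+00,  2.64725051e-01,  1.60526028e+00, -9.60069656e-06,
        1.27369496e+00, -3.68870642e-02]), 'qd': array([ 0.00097708, -0.00208611, -0.00064103,  0.00169018, -0.00014374,
        0.0003403 ]), 'joint_efforts': array([ 1.80349809e-03, -5.16705036e+01, -3.68588018e+01,  5.01117177e-05,
        6.28197929e-03, -5.67797917e-05]), 'position': array([ 0.20301209, -0.64309324,  0.25204231]), 'orientation': array([ 9.88337366e-01,  1.52276592e-01, -1.25351679e-04, -1.03627508e-03]), 'contact_force': array([-0.2264153 , -0.13360659, -0.36262643]), 'torque': array([-0.05164833, -0.01385275,  0.01734222]), 'width': 0.08582153921339127}
```

View pics/top0.png

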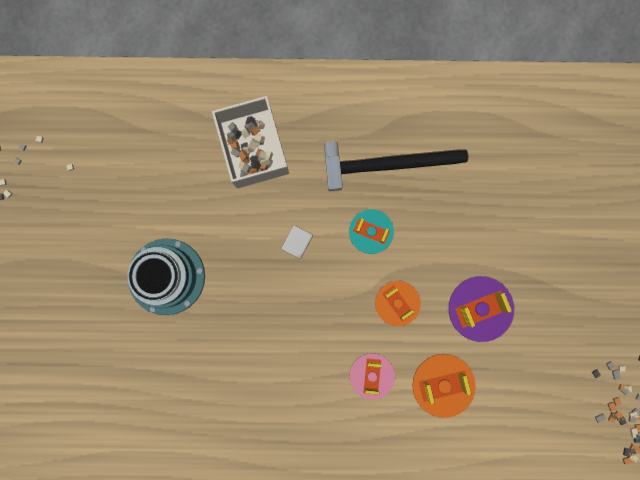

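View pics/side0.png

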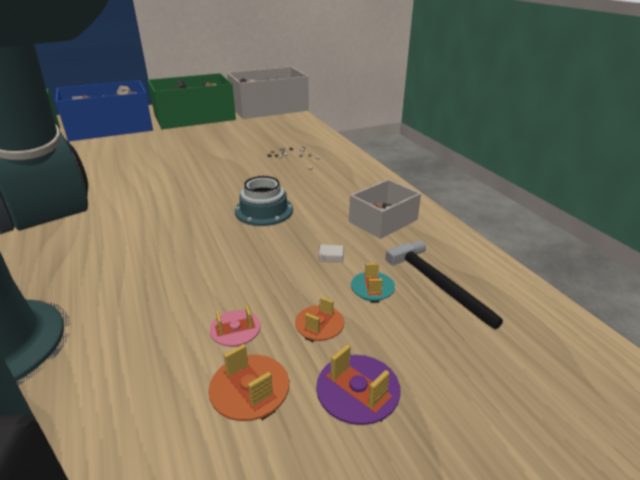

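Top view: turquoise cap (371,231), purple (481,309), pink (372,376), large orange (444,386), small orange (398,303). By the description I choose the small orange one. The port is at (166,277), with the rim and mouth near (157,276).

```bash
cat > h.py <<'E'
import numpy as np, cv2
from rig import bot
def unproj(p,uv,z,fish=False):
    """pixel -> world point on plane z"""
    uv=np.atleast_2d(uv).astype(float)
    R,_=cv2.Rodrigues(np.array(p['rvec'],float)); t=np.array(p['tvec'],float)
    x=(uv-[p['cx'],p['cy']])/[p['fx'],p['fy']]
    if fish:
        th=np.linalg.norm(x,axis=1,keepdims=True)
        d=np.hstack([x/np.maximum(th,1e-9)*np.sin(th),np.cos(th)])
    else: d=np.hstack([x,np.ones((len(x),1))])
    d=d@R; c=-R.T@t
    return c+d*((z-c[2])/d[:,2:])
def comps(m,amin):
    n,l,s,c=cv2.connectedComponentsWithStats(m.astype(np.uint8))
    return [(s[i],c[i],l==i) for i in range(1,n) if s[i][4]>=amin]
def yaw(): 
    from scipy.spatial.transform import Rotation as R
    y=R.from_quat(bot.state()['orientation']).as_matrix()[:,1]; return np.arctan2(y[1],y[0])
E
python3 - <<'E'
from h import *
im=cv2.imread('pics/top0.png'); p=bot.camera_params('top'); hsv=cv2.cvtColor(im,cv2.COLOR_BGR2HSV)
o=im[280:328,373:425]; cv2.imwrite('pics/crop1.png',cv2.resize(o,None,fx=10,fy=10,interpolation=cv2.INTER_NEAREST))
H,S,V=cv2.split(hsv)
print(hsv[318,398],hsv[303,398],hsv[308,385],hsv[292,391])
win=np.zeros(H.shape,bool); win[278:330,370:428]=1
disc=win&(S>160)&(V>80)
for s,c,m in comps(disc,300):
    cs,_=cv2.findContours(m.astype(np.uint8),cv2.RETR_EXTERNAL,cv2.CHAIN_APPROX_NONE)
    e=cv2.fitEllipse(cv2.convexHull(cs[0])); print('disc',s,e,unproj(p,e[0],.018))
yel=win&(S>140)&(H>=20)&(H<=34)
for s,c,m in comps(yel,10): print('yel',s,c,unproj(p,c,.048))
dark=(V<45); w=np.zeros_like(dark); w[245:310,125:190]=1
for s,c,m in comps(dark&w,100):
    cs,_=cv2.findContours(m.astype(np.uint8),cv2.RETR_EXTERNAL,cv2.CHAIN_APPROX_NONE)
    e=cv2.fitEllipse(cs[0]); print('dark',s,e,unproj(p,e[0],.07))
teal=(H>85)&(H<105)&(S>100);w[230:325,115:215]=1
for s,c,m in comps(teal&w,100):
    cs,_=cv2.findContours(m.astype(np.uint8),cv2.RETR_EXTERNAL,cv2.CHAIN_APPROX_NONE)
    e=cv2.fitEllipse(cv2.convexHull(cs[0])); print('teal',s,e,unproj(p,e[0],.01))
print(yaw(),bot.state()['position'])
o=im[225:325,115:215]; cv2.imwrite('pics/crop2.png',np.hstack([cv2.resize(o,(400,400)),cv2.resize(im[278:328,373:423],(400,400))]))
E
```

```text
[ 13 202 202] [ 13 202 202] [ 12 199 204] [ 26 183 197]
disc [ 375  281   45   45 1589] ((397.3785400390625, 303.0566101074219), (44.597713470458984, 44.889591217041016), 146.8322296142578) [[ 0.49195037 -0.18316494  0.018     ]]
yel [385 288  13  10  48] [390.875      292.41666667] [[ 0.51129935 -0.16816477  0.048     ]]
yel [401 310  13  10  58] [406.86206897 314.0862069 ] [[ 0.47377894 -0.1963225   0.048     ]]
dark [130 253  29  46 114] ((152.8871612548828, 275.62078857421875), (45.016822814941406, 46.10893249511719), 59.96432876586914) [[0.53596682 0.24302045 0.07      ]]
dark [137 259  34  34 931] ((153.18783569335938, 275.6626892089844), (33.01668167114258, 34.06714630126953), 30.834617614746094) [[0.53590052 0.24250292 0.07      ]]
-1.265053445122786 [ 0.20301209 -0.64309324  0.25204231]
```

View pics/crop2.png

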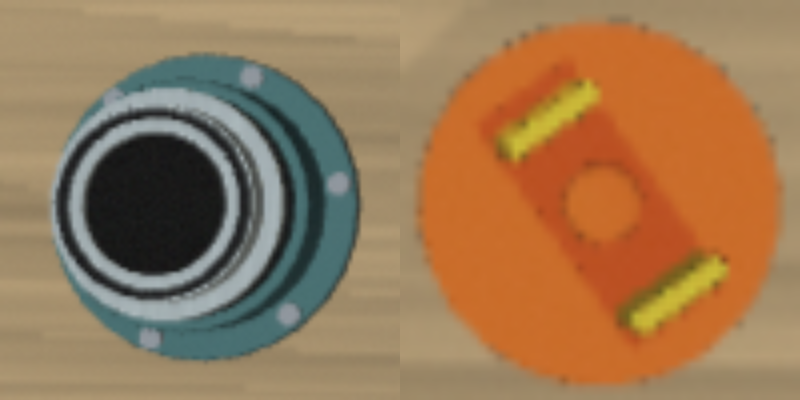

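Confirmed: the small orange cap is at (0.492, -0.183), tab axis at 0.644 rad. The mouth is near (0.536, 0.2425), off the housing axis. Moving above the cap.

```bash
python3 -m pendant '[[[2.2,3.5,0],0.12,100],[[2.2,3.5,0],0.12,100],[[2.2,3.5,0],0.12,100],[[2.2,3.5,0],0.12,100],[[2.2,3.5,0],0.12,100]]'
python3 -m pendant '[[[2.2,3.5,0],0.12,100],[[2.2,3.5,0],0.12,100],[[2.2,3.5,0],0.12,100],[[2.2,3.5,0],0.12,100],[[2.2,3.5,0],0.12,100]]'
python3 - <<'E'
from h import *
print(yaw(),bot.state()['position'],bot.tip_extent)
E
```

```text
time: 0.52
position: [0.309, -0.4687, 0.247]
orientation: [0.896, 0.443, -0.002, -0.002]
contact_force: [1.6, 0.3, 0.2]
width: 0.0851
time: 0.93
position: [0.4164, -0.2902, 0.2445]
orientation: [0.716, 0.698, -0.002, -0.003]
contact_force: [0.7, -0.4, -0.8]
width: 0.0856
-0.026633622607100716 [ 0.41644079 -0.29016164  0.24454074] 0.022
```

```bash
python3 -m pendant '[[[1.7,2.4,-1.5],0.11,100],[[1.7,2.4,-1.5],0.11,100],[[1.7,2.4,-1.5],0.11,100],[[1.7,2.4,-1.5],0.11,100],[[1.2,1.9,-1.5],0.11,100]]'
python3 -m pendant '[[[0.4,0.4,0],0.08,100],[[0,0,0],0,100],[[0,0,0],0,100],[[0,0,0],0,100],[[0,0,0],0,100]]'
python3 - <<'E'
from h import *
s=bot.state();p=bot.camera_params('wrist');im=bot.read_camera('wrist');cv2.imwrite('pics/w1.png',im)
print(yaw(),s['position'],s['orientation'],p, s['contact_force'])
hsv=cv2.cvtColor(im,cv2.COLOR_BGR2HSV);H,S,V=cv2.split(hsv)
for s,c,m in comps((S>160)&(V>80)&(H>=8)&(H<=34),500):
    cs,_=cv2.findContours(m.astype(np.uint8),cv2.RETR_EXTERNAL,cv2.CHAIN_APPROX_NONE)
    e=cv2.fitEllipse(cv2.convexHull(cs[0])); print('disc',s,e,unproj(p,e[0],.018,True))
for s,c,m in comps((S>140)&(H>=20)&(H<=34),30): print('yel',s,c,unproj(p,c,.048,True))
E
```

```text
time: 1.35
position: [0.5023, -0.1661, 0.1709]
orientation: [0.486, 0.874, -0.001, 0.002]
contact_force: [0.4, -1.3, 0.4]
width: 0.0853
time: 1.77
position: [0.5041, -0.1562, 0.1647]
orientation: [0.447, 0.895, -0.001, -0.004]
contact_force: [0.8, 0.1, 0.8]
width: 0.0856
0.6447337139627108 [ 0.50413834 -0.15618215  0.16471467] [ 0.44661245  0.89471887 -0.00124992 -0.00372952] {'fx': 371.64829954431775, 'fy': 371.64829954431775, 'cx': 318.00927111247194, 'cy': 238.49659433262934, 'rvec': array([-2.71282167, -0.90753465, -0.12625905]), 'tvec': array([-0.30800368, -0.4215988 ,  0.17375955])} [0.78800939 0.11328627 0.77089652]
disc [ 133   62   90   77 2454] ((177.87367248535156, 100.78699493408203), (52.19169235229492, 103.6896743774414), 125.61908721923828) [[ 0.36005148 -0.13923648  0.018     ]]
disc [   45   158   107   129 11146] ((94.25066375732422, 225.9532928466797), (113.20101928710938, 134.23550415039062), 179.75387573242188) [[ 0.34816721 -0.26796438  0.018     ]]
disc [ 236  195  106  102 8446] ((288.5086669921875, 245.61322021484375), (101.14196014404297, 106.09709930419922)
[... 293 characters left out ...]
576823 -0.13219601  0.048     ]]
yel [180 103  37  31 582] [197.85223368 118.41065292] [[ 0.39018875 -0.13642558  0.048     ]]
yel [  55  180   60   30 1134] [ 84.14197531 193.85714286] [[ 0.34100314 -0.232298    0.048     ]]
yel [246 234  15  43 479] [253.36951983 255.08350731] [[ 0.47374747 -0.19080176  0.048     ]]
yel [315 235   9  44 327] [319.17431193 256.81345566] [[ 0.51045256 -0.16449764  0.048     ]]
yel [  45  249   56   38 1229] [ 72.39462978 266.93002441] [[ 0.35687885 -0.29439277  0.048     ]]
yel [469 268  27  39 406] [482.56157635 286.92610837] [[ 0.62341831 -0.11052058  0.048     ]]
yel [420 296   7  12  47] [422.82978723 300.89361702] [[ 0.59181888 -0.14649107  0.048     ]]
```

View pics/w1.png

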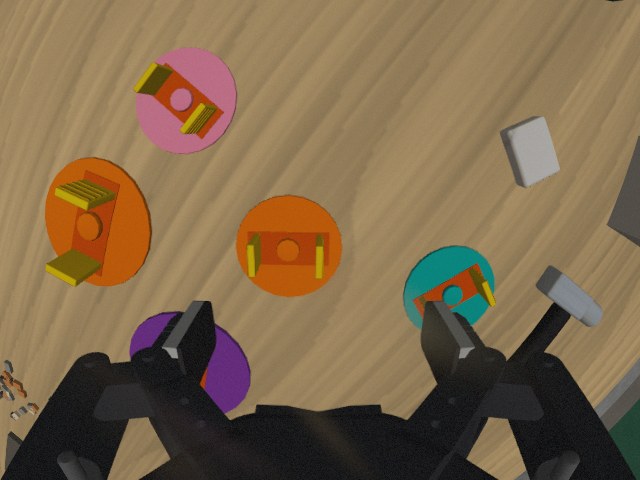

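Wrist view: my cap is at (288,246), tabs parallel to the finger pads; large orange (98,225), pink (186,100), turquoise (450,295). Lowering over the cap.

```bash
python3 -m pendant '[[[-0.6,-1.2,-2],-0.01,100],[[-0.6,-1.2,-2],0,100],[[0,0,-2],0,100],[[0,0,-1.5],0,100],[[0,0,0],0,100]]'
python3 -m pendant '[[[0,0,0],0,100],[[0,0,0],0,100],[[0,0,0],0,100],[[0,0,0],0,100],[[0,0,0],0,100]]'
python3 - <<'E'
from h import *
s=bot.state();p=bot.camera_params('wrist');im=bot.read_camera('wrist');cv2.imwrite('pics/w2.png',im)
print(yaw(),s['position'], s['contact_force'])
hsv=cv2.cvtColor(im,cv2.COLOR_BGR2HSV);H,S,V=cv2.split(hsv)
for s,c,m in comps((S>160)&(V>80)&(H>=8)&(H<=34),500):
    cs,_=cv2.findContours(m.astype(np.uint8),cv2.RETR_EXTERNAL,cv2.CHAIN_APPROX_NONE)
    e=cv2.fitEllipse(cv2.convexHull(cs[0])); print('disc',s,e,unproj(p,e[0],.018,True))
for s,c,m in comps((S>140)&(H>=20)&(H<=34),100): print('yel',s,c,unproj(p,c,.048,True))
E
```

```text
time: 2.23
position: [0.4938, -0.187, 0.0934]
orientation: [0.456, 0.89, -0.001, 0.003]
contact_force: [-1.5, 0.8, 0.7]
width: 0.0853
time: 2.65
position: [0.4954, -0.1898, 0.0976]
orientation: [0.458, 0.889, -0.001, 0.006]
contact_force: [-0.1, -0.3, -0.3]
width: 0.0852
0.6184816404281533 [ 0.4953779  -0.18978406  0.09763513] [-0.12730134 -0.27612773 -0.29602135]
disc [ 110    0  123  102 3986] ((171.73033142089844, 51.582275390625), (61.885318756103516, 152.4510040283203), 124.46741485595703) [[ 0.35969706 -0.13803926  0.018     ]]
disc [    5   135   134   172 18034] ((65.354248046875, 225.45513916015625), (145.3253936767578, 177.1470489501953), 1.1892616748809814) [[ 0.34707508 -0.26869302  0.018     ]]
disc [  253   175   142   136 14991] ((323.03900146484375, 242.36614990234375), (134.9864959716797, 141.47618103027344), 87.5079345703125) [[ 0.49199012 -0.17976457  0.018     ]]
disc [ 479  258   99   94 2856] ((527.6539306640625, 302.0175476074219), (96.86602020263672, 102.8892822265625), 157.111572265625) [[ 0.63176227 -0.13369464  0.018     ]]
disc [200 361  23  45 599] ((212.
[... 395 characters left out ...]
 0.34107848 -0.23243099  0.048     ]]
yel [361 227  18  61 855] [368.89122807 257.07017544] [[ 0.5086246  -0.16517089  0.048     ]]
yel [270 228  17  61 806] [278.41811414 258.26799007] [[ 0.47277366 -0.19133544  0.048     ]]
yel [   5  256   72   51 2137] [ 39.99625643 280.17735143] [[ 0.35716141 -0.29434064  0.048     ]]
yel [543 264  36  48 815] [561.18650307 287.10429448] [[ 0.61885785 -0.11258718  0.048     ]]
yel [487 302  33  50 614] [503.3990228  326.96579805] [[ 0.6028566  -0.15329039  0.048     ]]
yel [199 370  21  29 352] [209.32670455 381.88920455] [[ 0.48186051 -0.28313642  0.048     ]]
yel [154 445  16  25 195] [161.33333333 457.73846154] [[ 0.48695166 -0.38271669  0.048     ]]
```

View pics/w2.png

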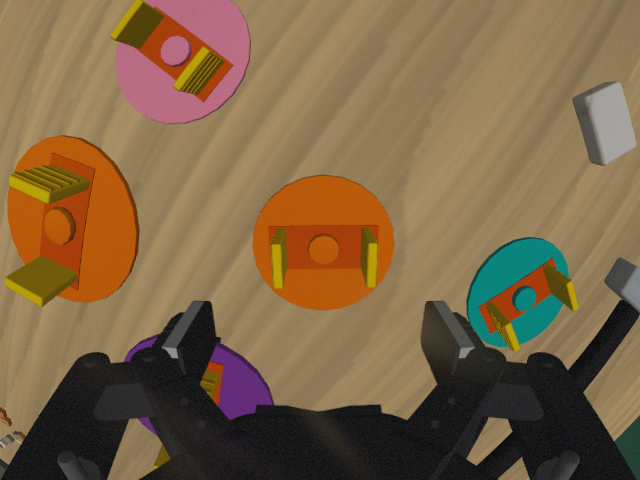

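```bash
python3 -m pendant '[[[-0.2,0.6,-1],0.02,100],[[-0.2,0.5,-1],0,100],[[0,0,-1],0,100],[[0,0,-0.6],0,100],[[0,0,0],0,100]]'
python3 -m pendant '[[[0,0,0],0,100],[[0,0,0],0,100],[[0,0,0],0,100],[[0,0,0],0,100],[[0,0,0],0,100]]'
python3 -c "
from h import *
print(yaw(),bot.state()['position'])"
```

```text
time: 3.12
position: [0.4919, -0.177, 0.0595]
orientation: [0.448, 0.894, -0.001, 0.007]
contact_force: [0.2, -0.0, 1.0]
width: 0.0851
time: 3.53
position: [0.4909, -0.1766, 0.0578]
orientation: [0.448, 0.894, -0.001, 0.006]
contact_force: [0.2, -0.7, 0.1]
width: 0.0852
0.6421821951505227 [ 0.49093014 -0.17656198  0.0578054 ]
```

```bash
python3 -m pendant '[[[0,-0.2,-0.6],-0.01,100],[[0,0,-0.6],0,100],[[0,0,0],0,100],[[0,0,0],0,100],[[0,0,0],0,100]]'
python3 -m pendant '[[[0,0,0],0,0],[[0,0,0],0,0],[[0,0,0],0,0],[[0,0,0],0,0],[[0,0,0],0,0]]'
python3 -m pendant '[[[0,0,0],0,0],[[0,0,0],0,0],[[0,0,0],0,0],[[0,0,0],0,0],[[0,0,0],0,0]]'
```

```text
time: 3.95
position: [0.4918, -0.1795, 0.0454]
orientation: [0.453, 0.891, -0.001, 0.007]
contact_force: [-0.2, 0.4, 0.2]
width: 0.0857
time: 4.37
position: [0.493, -0.18, 0.0484]
orientation: [0.453, 0.892, -0.001, 0.007]
contact_force: [0.4, 0.3, -0.8]
width: 0.0353
time: 4.78
position: [0.493, -0.1799, 0.0486]
orientation: [0.453, 0.892, -0.001, 0.008]
contact_force: [0.4, 0.3, -0.9]
width: 0.0355
```

```bash
python3 -m pendant '[[[0,0,0.5],0,0],[[0,0,1],0,0],[[0,0,1.5],0,0],[[0,0,2],0,0],[[0,0,2],0,0]]'
python3 -m pendant '[[[0,0,2],0,0],[[0,0,1],0,0],[[0,0,0],0,0],[[0,0,0],0,0],[[0,0,0],0,0]]'
python3 - <<'E'
from h import *
im=bot.read_camera('wrist');cv2.imwrite('pics/w3.png',im); t=bot.read_camera('side');cv2.imwrite('pics/s3.png',np.hstack([cv2.resize(im[150:450,160:480],None,fx=1.25,fy=1.25),cv2.resize(t[200:350,220:380],(400,375))]))
print(yaw(),bot.state()['position'])
E
```

```text
time: 5.2
position: [0.4873, -0.1775, 0.1162]
orientation: [0.453, 0.892, -0.001, 0.0]
contact_force: [0.6, -0.4, 0.2]
width: 0.0354
time: 5.62
position: [0.4903, -0.1788, 0.1549]
orientation: [0.453, 0.892, -0.001, 0.006]
contact_force: [-0.4, -0.6, -1.0]
width: 0.0356
0.6309121975142322 [ 0.48969125 -0.17852732  0.15391002]
```

View pics/s3.png

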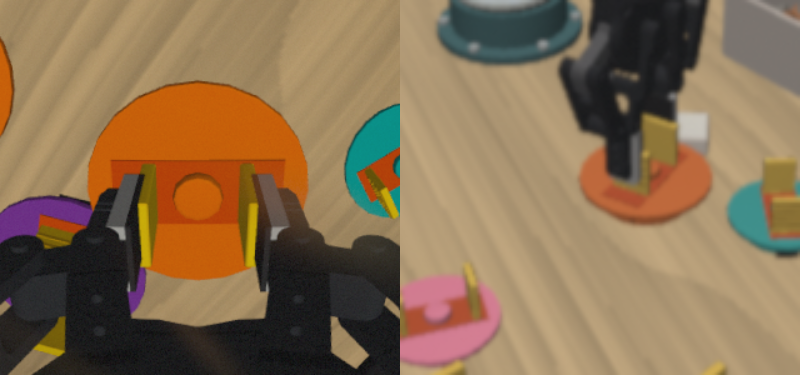

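The cap is held with both tabs inside the pads and looks level. Carrying it to beside the port and looking there.

```bash
python3 -m pendant '[[[0.9,2,0.5],0,0],[[1,3.8,0.5],0,0],[[1,3.8,0.2],0,0],[[1,3.8,0.2],0,0],[[1,3.8,0],0,0]]'
python3 -m pendant '[[[1,3.8,0],0,0],[[1,3.8,0],0,0],[[1,3.8,0],0,0],[[0.5,2,0],0,0],[[0,0,0],0,0]]'
python3 -m pendant '[[[0,0,0],0,0],[[0,0,0],0,0],[[0,0,0],0,0],[[0,0,0],0,0],[[0,0,0],0,0]]'
python3 - <<'E'
from h import *
s=bot.state();p=bot.camera_params('wrist');im=bot.read_camera('wrist');cv2.imwrite('pics/w4.png',im)
R,_=cv2.Rodrigues(np.array(p['rvec']));print('cam',-R.T@p['tvec'])
print(yaw(),s['position'], s['contact_force'])
hsv=cv2.cvtColor(im,cv2.COLOR_BGR2HSV);H,S,V=cv2.split(hsv)
zf=s['position'][2]-.0486+.018
for q,c,m in comps((S>160)&(V>80)&(H>=8)&(H<=34),3000):
    cs,_=cv2.findContours(m.astype(np.uint8),cv2.RETR_EXTERNAL,cv2.CHAIN_APPROX_NONE)
    e=cv2.fitEllipse(cv2.convexHull(cs[0])); w=unproj(p,e[0],zf,True);print('disc',q,e,w,w-s['position'])
for q,c,m in comps(V<45,300):
    cs,_=cv2.findContours(m.astype(np.uint8),cv2.RETR_EXTERNAL,cv2.CHAIN_APPROX_NONE)
    e=cv2.fitEllipse(cs[0]); w=unproj(p,e[0],.07,True);print('dark',q,e,w)
E
```

```text
time: 6.13
position: [0.5345, -0.0072, 0.1615]
orientation: [0.459, 0.889, -0.004, -0.0]
contact_force: [0.3, -0.7, -1.6]
width: 0.0351
time: 6.55
position: [0.5675, 0.1401, 0.1544]
orientation: [0.456, 0.89, -0.006, -0.005]
contact_force: [-0.4, 0.8, -0.5]
width: 0.0353
time: 6.97
position: [0.564, 0.1375, 0.1492]
orientation: [0.456, 0.89, -0.009, -0.008]
contact_force: [0.3, 0.2, -1.5]
width: 0.0351
cam [0.52289263 0.19917355 0.27056876]
0.6233103928514996 [0.56395287 0.13753673 0.14920097] [ 0.33288196  0.21756051 -1.52201956]
disc [  230   215   177   159 18526] ((317.9876403808594, 294.0494689941406), (158.68170166015625, 176.32337951660156), 89.43301391601562) [[0.56189296 0.13886141 0.11860097]] [[-0.00205991  0.00132468 -0.0306    ]]
dark [ 323    8  150  148 3094] ((397.76336669921875, 81.80751037597656), (142.76181030273438, 150.7502899169922), 127.88935852050781) [[0.53764943 0.24356511 0.07      ]]
dark [ 342   29  109  108 9014] ((396.0220031738281, 82.8693618774414), (101.70951843261719, 110.99925994873047), 135.5405731201172) [[0.53725262 0.24248842 0.07      ]]
dark [303  71 105 102 664] ((405.39068603515625, 72.04154968261719), (186.4443359375, 213.08534240722656), 48.22123718261719) [[0.53771946 0.25064358 0.07      ]]
dark [260 290  15  89 504] ((268.0265197753906, 333.4034423828125), (12.337121963500977, 75.94819641113281), 3.0663058757781982) [[0.56527292 0.07814853 0.07      ]]
dark [   37   302   563   178 43158] ((308.1601867675781, 415.7404479980469), (160.45498657226562, 512.0957641601562), 91.68244934082031) [[0.62664474 0.03470117 0.07      ]]
```

View pics/w4.png

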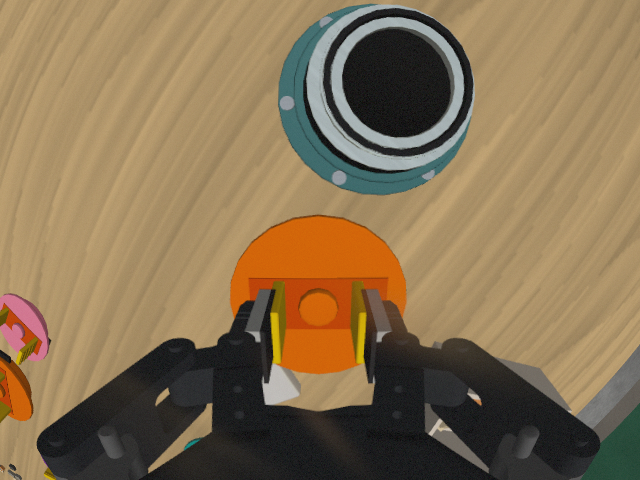

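Mouth at about (397,82), i.e. (0.537, 0.243); held cap at (318,294), centre roughly (-2, +1.3) mm from the TCP. Moving over the mouth.

```bash
python3 -m pendant '[[[-0.3,1.3,0],0,0],[[-0.5,2.1,0],0,0],[[-0.5,2.1,0],0,0],[[-0.5,2.1,0],0,0],[[-0.4,1.5,0],0,0]]'
python3 -m pendant '[[[-0.2,0.7,0],0,0],[[0,0,0],0,0],[[0,0,0],0,0],[[0,0,0],0,0],[[0,0,0],0,0]]'
python3 -m pendant '[[[0,0,0],0,0],[[0,0,0],0,0],[[0,0,0],0,0],[[0,0,0],0,0],[[0,0,0],0,0]]'
cat > look.py <<'E'
from h import *
import sys
from scipy.spatial.transform import Rotation as Ro
s=bot.state();p=bot.camera_params('wrist');im=bot.read_camera('wrist');t=bot.read_camera('top')
cv2.imwrite(f'pics/{sys.argv[1]}.png',im);cv2.imwrite(f'pics/{sys.argv[1]}t.png',t)
print(yaw(),s['position'],s['contact_force'],'axis',Ro.from_quat(s['orientation']).as_matrix()[:,2])
zf=s['position'][2]-.0486+.018
for p,im,f in ((p,im,True),(bot.camera_params('top'),t,False)):
  hsv=cv2.cvtColor(im,cv2.COLOR_BGR2HSV);H,S,V=cv2.split(hsv)
  for q,c,m in comps((S>160)&(V>80)&(H>=8)&(H<=34),500):
    cs,_=cv2.findContours(m.astype(np.uint8),cv2.RETR_EXTERNAL,cv2.CHAIN_APPROX_NONE)
    e=cv2.fitEllipse(cv2.convexHull(cs[0])); w=unproj(p,e[0],zf,f);print('disc',q,e,w,w-s['position'])
E
python3 look.py w5
```

```text
time: 7.43
position: [0.5418, 0.2274, 0.1505]
orientation: [0.462, 0.887, -0.009, -0.007]
contact_force: [-0.2, -0.4, -1.2]
width: 0.0353
time: 7.85
position: [0.5387, 0.2375, 0.1514]
orientation: [0.461, 0.887, -0.008, -0.007]
contact_force: [-0.1, 0.4, -2.2]
width: 0.0356
time: 8.27
position: [0.5396, 0.2346, 0.1513]
orientation: [0.463, 0.886, -0.008, -0.007]
contact_force: [-0.4, -1.4, -0.3]
width: 0.0352
0.6091389172446147 [0.5395763  0.23457783 0.15128268] [-0.37905561 -1.41427367 -0.28444604] axis [-0.01987812 -0.0081538  -0.99976916]
disc [  230   215   177   159 18496] ((317.87066650390625, 294.1064758300781), (158.88375854492188, 176.42152404785156), 89.28041076660156) [[0.53764194 0.23591312 0.12068268]] [[-0.00193435  0.00133528 -0.0306    ]]
disc [   0  373   49   99 2496] ((20.775402069091797, 426.1786193847656), (57.489078521728516, 99.63917541503906), 0.7676810026168823) [[ 0.41396769 -0.0191314   0.12068268]] [[-0.12560861 -0.25370923 -0.0306    ]]
disc [141 250  36  46 973] ((158.71803283691406, 270.1785888671875), (32.30516052246094, 49.56131362915039), 154.60601806640625) [[0.54435653 0.21911075 0.12068268]] [[ 0.00478024 -0.01546709 -0.0306    ]]
disc [456 291  55  36 847] ((483.31787109375, 309.3462219238281), (34.13362503051758, 56.48259735107422), 73.5184097290039) [[ 0.48623247 -0.31137737  0.12068268]] [[-0.05334383 -0.5459552  -0.0306    ]]
disc [ 413  354   63   64 3106] ((443.6194763183594, 385.4687194824219), (62.31135559082031, 63.175262451171875), 151.48944091796875) [[ 0.36287448 -0.24651012  0.12068268]] [[-0.17670182 -0.48108795 -0.0306    ]]
```

```bash
python3 -m pendant '[[[0,0.35,-0.7],0,0],[[0,0.35,-0.7],0,0],[[0,0,-0.7],0,0],[[0,0,-0.2],0,0],[[0,0,0],0,0]]'
python3 -m pendant '[[[0,0,0],0,0],[[0,0,0],0,0],[[0,0,0],0,0],[[0,0,0],0,0],[[0,0,0],0,0]]'
python3 -c "
from h import *
for i in range(1): print(bot.state()['position'],bot.state()['contact_force'])"
```

```text
time: 8.78
position: [0.5393, 0.2427, 0.1255]
orientation: [0.462, 0.887, -0.008, -0.007]
contact_force: [0.2, 0.7, 0.1]
width: 0.0355
time: 9.2
position: [0.5388, 0.2427, 0.1247]
orientation: [0.462, 0.887, -0.009, -0.008]
contact_force: [-0.4, -0.7, -1.1]
width: 0.0355
[0.53875751 0.24265707 0.12466124] [-0.39571271 -0.72196873 -1.08792488]
```

```bash
python3 -m pendant '[[[0,-0.05,-0.15],0,0],[[0,0,-0.15],0,0],[[0,0,-0.15],0,0],[[0,0,-0.15],0,0],[[0,0,-0.1],0,0]]'
```

```text
time: 9.62
position: [0.5397, 0.2423, 0.1185]
orientation: [0.462, 0.887, -0.008, -0.007]
contact_force: [-1.6, 0.4, 3.6]
width: 0.0354
```

```bash
python3 -m pendant '[[[0,0,-0.1],0,0],[[0,0,-0.1],0,0],[[0,0,-0.1],0,0],[[0,0,-0.1],0,0],[[0,0,-0.1],0,0]]'; python3 -c "
from h import *
print(bot.state()['position'],bot.state()['contact_force'],bot.state()['torque'])"
```

```text
time: 10.03
position: [0.5397, 0.2425, 0.1184]
orientation: [0.463, 0.887, -0.008, -0.007]
contact_force: [-2.1, -1.1, 5.6]
width: 0.0354
[0.53971793 0.24250296 0.11837047] [-2.09611856 -1.13176991  5.63831433] [-0.287494    0.43632272 -0.03900066]
```

```bash
for i in 1; do python3 -m pendant '[[[-0.1,-0.05,-0.08],0,0],[[-0.1,-0.05,-0.08],0,0],[[-0.1,-0.05,-0.08],0,0],[[0,0,-0.1],0,0],[[0,0,-0.1],0,0]]'; done; python3 -c "
from h import *
print(bot.state()['position'],bot.state()['contact_force'],bot.state()['torque'])"
```

```text
time: 10.45
position: [0.5393, 0.2424, 0.118]
orientation: [0.462, 0.887, -0.005, -0.005]
contact_force: [-3.1, -0.0, 9.0]
width: 0.0355
[0.53928383 0.24241243 0.11803984] [-3.1478212  -0.03917738  9.01522142] [-0.34775141  0.43930574 -0.04987229]
```

```bash
python3 -m pendant '[[[-0.2,-0.03,-0.05],0,0],[[-0.2,-0.03,-0.05],0,0],[[-0.2,-0.03,-0.05],0,0],[[0,0,-0.1],0,0],[[0,0,-0.1],0,0]]'; python3 -c "
from h import *
print(bot.state()['position'],bot.state()['contact_force'],bot.state()['torque'])"
```

```text
time: 10.87
position: [0.5358, 0.242, 0.1177]
orientation: [0.462, 0.887, -0.003, -0.002]
contact_force: [-2.3, -0.3, 10.2]
width: 0.0358
[0.53579926 0.24197812 0.1176881 ] [-2.27923146 -0.34988105 10.24356082] [-0.41537263  0.2765629  -0.02183573]
```

```bash
python3 -m pendant '[[[0.1,0.1,0.3],0,0],[[0.1,0,0.3],0,0],[[0,0,0.2],0,0],[[0,0,0],0,0],[[0,0,0],0,0]]'; python3 -m pendant '[[[0,0,0],0,0],[[0,0,0],0,0],[[0,0,0],0,0],[[0,0,0],0,0],[[0,0,0],0,0]]'
python3 look.py w6 | head -2;  python3 -c "
from h import *
print(bot.state()['contact_force'],bot.state()['torque'])
a=cv2.imread('pics/w6.png')[110:400,170:470];b=cv2.imread('pics/w6t.png')[220:330,105:215]
cv2.imwrite('pics/c6.png',np.hstack([cv2.resize(a,(400,400)),cv2.resize(b,(400,400))]))"
```

```text
time: 11.28
position: [0.5337, 0.2417, 0.1225]
orientation: [0.463, 0.887, -0.006, -0.005]
contact_force: [-0.7, 0.1, -0.4]
width: 0.0353
time: 11.7
position: [0.532, 0.241, 0.1203]
orientation: [0.463, 0.887, -0.008, -0.007]
contact_force: [0.6, -0.8, -0.9]
width: 0.0351
0.6090497289547985 [0.53201906 0.24104136 0.12030952] [ 0.55793506 -0.82637817 -0.94361421] axis [-0.01937007 -0.00799098 -0.99978045]
disc [  230   215   177   159 18427] ((317.81451416015625, 294.2682800292969), (158.67550659179688, 176.0470428466797), 90.03092956542969) [[0.5301157  0.24228713 0.08970952]] [[-0.00190336  0.00124577 -0.0306    ]]
[ 6.67742636e-01  8.62997652e-04 -1.06959217e+00] [ 0.00535143  0.0002335  -0.00267501]
```

View pics/c6.png

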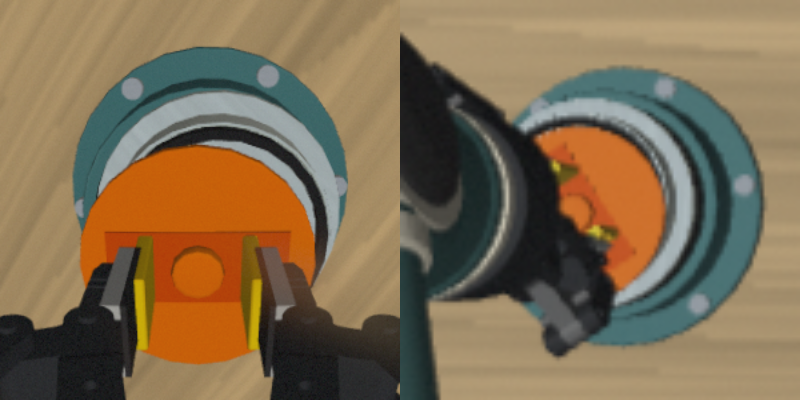

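```bash
python3 -m pendant '[[[0.4,0.15,0.1],0,0],[[0.4,0.15,0.1],0,0],[[0,0,0],0,0],[[0,0,0],0,0],[[0,0,0],0,0]]'; python3 -c "
from h import *
print(bot.state()['position'])"
```

```text
time: 12.22
position: [0.5416, 0.2446, 0.123]
orientation: [0.463, 0.887, -0.008, -0.006]
contact_force: [0.1, 0.1, -1.4]
width: 0.0353
[0.54163837 0.24464017 0.12304433]
```

```bash
python3 -m pendant '[[[-0.05,0,-0.15],0,0],[[0,0,-0.15],0,0],[[0,0,-0.1],0,0],[[0,0,-0.1],0,0],[[0,0,-0.1],0,0]]'; python3 -c "
from h import *
print(bot.state()['position'],bot.state()['contact_force'],bot.state()['torque'])"
python3 -m pendant '[[[0,0,-0.1],0,0],[[0,0,-0.1],0,0],[[0,0,-0.1],0,0],[[0,0,-0.1],0,0],[[0,0,-0.1],0,0]]'; python3 -c "
from h import *
print(bot.state()['position'],bot.state()['contact_force'],bot.state()['torque'])"
```

```text
time: 12.63
position: [0.5413, 0.2449, 0.1183]
orientation: [0.463, 0.887, -0.007, -0.006]
contact_force: [-3.7, -1.2, 7.6]
width: 0.0354
[0.54129269 0.24494184 0.11830247] [-3.67917078 -1.17217471  7.64917259] [-0.32292353  0.50685247 -0.07004203]
time: 13.05
position: [0.5413, 0.2449, 0.1184]
orientation: [0.463, 0.886, -0.007, -0.006]
contact_force: [-2.9, -0.6, 5.8]
width: 0.0348
[0.54128939 0.24494553 0.11841717] [-2.86360084 -0.58679048  5.83810051] [-0.28231914  0.45621615 -0.08405023]
```

```bash
cat > feel.py <<'E'
from h import *
F=[];T=[]
for i in range(12):
    bot.read_camera('side'); s=bot.state(); F.append(s['contact_force']);T.append(s['torque'])
F=np.mean(F,0);T=np.mean(T,0);print(s['time'],s['position'],'F',F,'T',T)
for h in (-.05,-.1,-.15,-.2,-.25,-.3):
    print(h,'r mm',np.round(1e3*np.array([(h*F[0]-T[1])/F[2],(T[0]+h*F[1])/F[2]]),1))
E
python3 feel.py
```

```text
13.65 [0.54130861 0.24490061 0.11843209] F [-2.95379068 -0.97090218  5.61658108] T [-0.24492216  0.39528209 -0.04813688]
-0.05 r mm [-44.1 -35. ]
-0.1 r mm [-17.8 -26.3]
-0.15 r mm [  8.5 -17.7]
-0.2 r mm [34.8 -9. ]
-0.25 r mm [61.1 -0.4]
-0.3 r mm [87.4  8.3]
```

```bash
python3 -m pendant '[[[-0.06,0,-0.1],0,0],[[-0.06,0,-0.1],0,0],[[-0.06,0,-0.1],0,0],[[-0.06,0,-0.1],0,0],[[-0.06,0,-0.1],0,0]]'; python3 feel.py
```

```text
time: 14.07
position: [0.5408, 0.245, 0.1181]
orientation: [0.462, 0.887, -0.005, -0.003]
contact_force: [-2.0, -0.7, 6.4]
width: 0.0354
14.6667 [0.54085023 0.24497235 0.11815016] F [-1.57448252 -1.397529    6.51004951] T [-0.36037589  0.14470765 -0.05190527]
-0.05 r mm [-10.1 -44.6]
-0.1 r mm [  2.  -33.9]
-0.15 r mm [ 14.  -23.2]
-0.2 r mm [ 26.1 -12.4]
-0.25 r mm [38.2 -1.7]
-0.3 r mm [50.3  9. ]
```

```bash
python3 -m pendant '[[[-0.13,0.1,-0.06],0,0],[[-0.13,0.1,-0.06],0,0],[[-0.13,0.1,-0.06],0,0],[[-0.1,0.08,-0.06],0,0],[[0,0,-0.1],0,0]]'; python3 feel.py
```

```text
time: 15.08
position: [0.5365, 0.2483, 0.114]
orientation: [0.462, 0.887, -0.005, -0.002]
contact_force: [1.7, -2.1, 0.3]
width: 0.0353
15.6833 [0.5363404  0.24831555 0.1140977 ] F [ 1.917775   -1.90206211 -2.21639986] T [-0.37189196 -0.40399101 -0.00277829]
-0.05 r mm [-139.   124.9]
-0.1 r mm [-95.7  82. ]
-0.15 r mm [-52.5  39.1]
-0.2 r mm [-9.2 -3.8]
-0.25 r mm [ 34.  -46.8]
-0.3 r mm [ 77.3 -89.7]
```

Found the mouth: the cap dropped 4 mm into it at TCP (0.536, 0.248). Pushing in gently.

```bash
python3 -m pendant '[[[0.03,-0.03,-0.1],0,0],[[0.03,-0.03,-0.15],0,0],[[0,0,-0.15],0,0],[[0,0,-0.15],0,0],[[0,0,-0.15],0,0]]'; python3 feel.py|head -1
```

```text
time: 16.1
position: [0.5368, 0.2483, 0.1082]
orientation: [0.463, 0.886, -0.005, -0.003]
contact_force: [-1.6, -2.1, 3.2]
width: 0.0354
16.7 [0.53678612 0.24831392 0.10806741] F [-0.04695704 -1.81043764  1.83718603] T [-0.35502155 -0.08032805  0.00670408]
```

```bash
python3 -m pendant '[[[0,-0.04,-0.1],0,0],[[0,-0.02,-0.12],0,0],[[0,0,-0.12],0,0],[[0,0,-0.12],0,0],[[0,0,-0.12],0,0]]'; python3 feel.py|head -1
```

```text
time: 17.12
position: [0.5369, 0.2484, 0.1041]
orientation: [0.463, 0.886, -0.004, -0.003]
contact_force: [-5.0, -2.3, 13.5]
width: 0.0353
17.7167 [0.53686039 0.24834183 0.10425675] F [-3.48521826 -2.0401917   8.34788992] T [-0.48124107  0.31853491 -0.02723763]
```

```bash
python3 -m pendant '[[[0,0,-0.12],0,0],[[0,0,-0.12],0,100],[[0,0,-0.05],0,100],[[0,0,0],0,100],[[0,0,0],0,100]]'; python3 -m pendant '[[[0,0,0],0,100],[[0,0,0],0,100],[[0,0,0],0,100],[[0,0,0],0,100],[[0,0,0],0,100]]';
```

```text
time: 18.13
position: [0.5365, 0.249, 0.1017]
orientation: [0.463, 0.886, -0.004, -0.003]
contact_force: [-0.3, 0.3, -0.3]
width: 0.0811
time: 18.55
position: [0.5357, 0.2491, 0.0999]
orientation: [0.463, 0.886, -0.004, -0.004]
contact_force: [0.3, 0.1, -0.0]
width: 0.085
```

Released, zero force. Rising straight up and checking from above.

```bash
python3 -m pendant '[[[0,0,0.5],0,100],[[0,0,1.5],0,100],[[0,0,2],0,100],[[0,0,2.5],0,100],[[0,0,2.5],0,100]]'; python3 -m pendant '[[[1,-3,0],0,100],[[1.5,-4,0],0,100],[[1.5,-3,0],0,100],[[0,0,0],0,100],[[0,0,0],0,100]]'
python3 -m pendant '[[[0,0,0],0,100],[[0,0,0],0,100],[[0,0,0],0,100],[[0,0,0],0,100],[[0,0,0],0,100]]'
python3 - <<'E'
from h import *
p=bot.camera_params('wrist');im=bot.read_camera('wrist');pt=bot.camera_params('top');t=bot.read_camera('top');sd=bot.read_camera('side');cv2.imwrite('pics/t8.png',t);cv2.imwrite('pics/w8.png',im)
for p,i,f,a in ((p,im,True,400),(pt,t,False,200)):
  H,S,V=cv2.split(cv2.cvtColor(i,cv2.COLOR_BGR2HSV))
  for q,c,m in comps((S>160)&(V>80)&(H>=8)&(H<=34),a):
    cs,_=cv2.findContours(m.astype(np.uint8),cv2.RETR_EXTERNAL,cv2.CHAIN_APPROX_NONE)
    e=cv2.fitEllipse(cv2.convexHull(cs[0]));print('disc',e,unproj(p,e[0],.0765,f))
  for q,c,m in comps((S>140)&(H>=20)&(H<=34),15): print('yel',q,c,unproj(p,c,.1065,f))
cv2.imwrite('pics/c8.png',np.hstack([im[0:400,150:550],cv2.resize(sd[150:240,215:315],(400,400))]))
E
```

```text
time: 18.97
position: [0.53, 0.2467, 0.1858]
orientation: [0.463, 0.886, -0.01, -0.009]
contact_force: [1.2, -0.3, 0.1]
width: 0.0854
time: 19.38
position: [0.5765, 0.1467, 0.1987]
orientation: [0.461, 0.887, -0.003, -0.002]
contact_force: [-0.9, -0.5, 0.7]
width: 0.0853
time: 19.8
position: [0.5749, 0.1495, 0.1986]
orientation: [0.46, 0.888, -0.003, -0.003]
contact_force: [1.0, 0.3, -0.2]
width: 0.0852
disc ((358.21722412109375, 91.62187957763672), (120.70423889160156, 124.64387512207031), 111.1261215209961) [[0.53787899 0.24486238 0.0765    ]]
disc ((28.427127838134766, 318.3614807128906), (45.057708740234375, 56.76725769042969), 147.75364685058594) [[ 0.38989925 -0.08098863  0.0765    ]]
disc ((9.6912841796875, 373.1923522949219), (59.41644287109375, 81.80966186523438), 146.5833740234375) [[ 0.37732962 -0.18880473  0.0765    ]]
yel [318  65  10  43 382] [322.96073298  85.62565445] [[0.51916551 0.2317886  0.1065    ]]
yel [393  68  18  42 685] [401.47007299  88.72408759] [[0.55600827 0.25728394 0.1065    ]]
yel [  4 295  21  25 235] [ 13.42978723 306.55744681] [[ 0.38843914 -0.0466
[... 1164 characters left out ...]
0909] [[ 0.60668749 -0.15000864  0.1065    ]]
yel [148 282  12  10  62] [154.25806452 287.46774194] [[0.51598986 0.22965551 0.1065    ]]
yel [495 293  16  19 185] [502.64324324 302.01621622] [[ 0.49811428 -0.34715172  0.1065    ]]
yel [460 307  15  20 159] [466.96226415 316.32704403] [[ 0.47391181 -0.28794698  0.1065    ]]
yel [367 362  15   5  53] [374.11320755 364.13207547] [[ 0.39408362 -0.13491033  0.1065    ]]
yel [459 373  12  22 153] [464.52287582 383.58169935] [[ 0.36395886 -0.28361562  0.1065    ]]
yel [423 382  11  22 120] [428.41666667 392.325     ] [[ 0.34918576 -0.22429798  0.1065    ]]
yel [365 389  14   6  62] [371.40322581 391.19354839] [[ 0.35008615 -0.1307411   0.1065    ]]
```

View pics/c8.png

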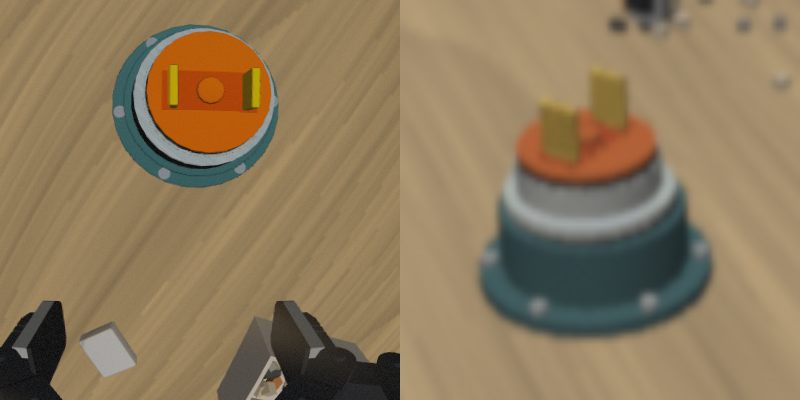

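The cap is seated flat on the collar, seal hidden. The tab spacing is 44.8 mm, against 44.4–45.1 mm when free on the bench, so the tabs have sprung out. Handing in.

```bash
python3 -c "
from rig import bot
print(bot.state()['time'],bot.finish_job())"
```

```text
the job is handed in; nothing more can be done
19.95 None
```

I closed the port with the small orange cap and handed the job in at 19.95 s; it gave no verdict. I pinched the cap, lifted it, and pressed it lightly on the rim to feel for the mouth. That took four light presses; the cap then slid about 5 mm sideways and dropped in. I pushed it home at about 8–14 N on the wrist sensor and released it.

**Last checks**
- **Seated:** the camera views show the cap flat and level on the collar, with the seal hidden. At the push its underside was about 55.6 mm above the bench by the arm's reading. I did not measure its height again after letting go.
- **Tabs:** they measure 44.8 mm apart, the same as when free (44.4–45.1 mm), so the teeth should be under the lip.
- **Released:** the wrist force was near zero after release, and the gripper is clear of everything.
- **Other items:** the arm came nowhere near the stone, hammer or tub. I did not measure their positions again.

**Disagreements**
- **Mouth position:** the cameras put it about 5–6 mm from where the cap finally went in, so the feel decided it.
- **Finger opening:** it read 35.5 mm with the tabs pinched, against the 40 mm expected. I took this to be a sensor offset, since the cap went in.

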